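# Unclamp a drilled louvre slat and hold it up level for sighting

## Robot

A 6-joint arm with a two-finger parallel gripper is mounted at the origin on a cart in front of the work surface, level with it; the furniture and walls round the work are solid. World frame = base frame: x ahead of the robot, y to its left, z up, the work surface at z = 0. Lengths are in mm, angles in rad, forces in N, time in s.
With the tool pointing down it reaches from about 350 to 925 mm from the base axis. Payload 6.4 kg.
Tool frame: the origin (TCP) lies at the very end of the fingers, on their centre line; the grasp point (between the pads) lies behind it (manip.grip_depth is the z of the grasp point in the tool frame, in mm); z points along the fingers, y is the line along which they close (so a half turn about z gives the same grasp; the last joint's range is limited). The gripper opens to 85 mm and grips with 20 to 120 N. Pads are 22 mm wide; open, the fingers measure 114 mm over their backs; the gripper's body (76 mm by 85 mm) begins 54 mm behind the grasp point. The pads swing forward as they close: fully open they stand 13 mm farther back than shut.
Start: joints at [1.095, 0.245, 1.558, -0, 1.339, -0.174], TCP at [193.203, 620.634, 207.99] pointing down, gripper open.
Joint ranges: [-3.13, 3.13], [-1.02, 2.26], [0.13, 2.54], [-0.95, 4.09], [0.21, 2.88], [-2.74, 2.74]. Speed limits (rad/s): [2.57, 2.57, 3.14, 3.14, 3.14, 3.14].

## Interface

Orientations are given as a unit quaternion [w, x, y, z].
In Python, from station import manip gives the robot as it stands.
- The arm moves only by the shell command python3 -m creep 'ROWS' [FORCE]. ROWS is JSON, a list of rows, each a list of 5 numbers: the opening, from 0 (shut) to 1 (fully open), then the shift along the tool's x, y, z in units of 50 mm (1.0 is 50 mm), then the turn about the tool's z in degrees. In form: [[gripper, x, y, z, turn], ...]. A call has 1 to 5 rows; each row shifts and turns the commanded pose from where the row before left it, along the tool's axes as they then stand; what a row does not reach is not made up. A row lasts 1/8 s, in which the tool goes at most 62.5 mm and 10.7 degrees, less where a joint would pass 70% of its speed; a pose out of reach is approached as far as the arm can. A call is refused whole if a number of a shift passes 1 or a number of a turn 10.7, either way. A call with a gripper value outside its range is refused whole. The fingers move at their own pace and stop on an object; FORCE is the grip in N (left out, the last holds). Time passes only in rows, so rows that do not move let the fingers close. It gives the time, the measured TCP pose, the force, the opening and the grip force at its end, in the units of the state.
- manip.read_state(): the state, without advancing time (a new reading comes with each control period).
- manip.get_image(name): name is "scene" or "side" or "wrist"; returns the picture (400x640x3 uint8, blue, green, red); there is no depth.
- manip.calibration(name): a dict with "K" (3x3 intrinsics, pixels), "R" (3x3) and "t" (3): a world point X has camera coordinates R X + t. Camera axes: x right, y down, z forward; pixel columns grow to the right and rows downward; lengths in mm; the calibration is good to about 2 mm. A picture is of the moment at which its call begins: read the wrist's pose just before it. calibration takes no time and is no camera call; for the wrist camera it gives the pose at the moment of the call.
- manip.hand_in(): hands the job in; it is judged then, once.
The state is a dict: "clock": time; "q": joint angles; "qvel": joint speeds; "joint_torque": joint torques, N m; "position": TCP position; "orientation": TCP orientation; "ft_force": force on the tool from outside, world axes, zero at the start; "moment": the same for the moment, N m; "opening": opening from 0.0 (shut) to 1.0 (fully open); "gripper_force": force on a finger pad.
Only numpy, scipy, OpenCV 4.12 (cv2) and the standard library are available. Lean on these libraries where they do the work, as an engineer would, in place of code of your own. Each camera call takes 0.05 s, during which the arm holds its last target. There are 200 camera calls.

## Task

The louvre slat in the drilling fixture is finished and has to be sighted for twist. Unscrew the swing clamp by its wing knob (anticlockwise, it takes a few part-turns) until the clamp arm has swung right back against its stop; only then slide the slat's end out from under the fixed drill plate and lift the slat out. Finish still holding it in the gripper, level and steady, at least 15 cm above the bench and clear of the fixture, for a good two seconds, and leave the tools lying around where they are.

Things in the scene. Friction and masses are not known exactly. Their poses are not given: they have to be found in the camera images.
- drill_jig: Fixture screwed to the bench: plywood base 142 x 335 mm, 18 mm thick. Origin at bench height under the middle of the slat's seat; z up, y along the slat to the drill plate, x across it to the clamp stud (at x = +55, y = -118 mm). Two wooden bearers carry the slat's ends 40 mm above the bench; between y = -100 and +100 mm the slat is free underneath, down to the base. The -y end is open.
- plate_edge (a point): Middle of the lower front edge of the steel drill plate (z = 51 mm, y = +135 mm in the fixture; axes as the fixture's). The plate covers the slat's last 15 mm, 3 mm above it; a stop stands behind the end, a bush rises to z = 70 mm. Steel guide pins 6 mm thick, up to z = 50 mm, stand 2 mm outside both long edges of the slat at y = -128 and +112 mm, so it slides out straight along -y.
- wing_knob (a joint): Angle (rad) of the black wing knob on the clamp stud: 0 is screwed down, grows anticlockwise seen from above, stops at 4.71 (3/4 turn). Starts at 0 to 0.5. A light spring works against unscrewing but thread friction holds it where it is left; turning takes up to 0.2 N m. It rises 4 mm per turn together with the arm, which a cam in the stud swings anticlockwise a third as far as the knob.
- knob_grip (a point): Middle of the knob's wings, on the stud's vertical axis, 92 to 96 mm above the bench; turns with the knob: its x axis points along the wings. The wings are 64 mm tip to tip, 12 mm thick (14 mm at the tips) and 27 mm high, upright flat sides; lower edge 13 mm below this point, the clamp arm's top 26 mm below it.
- clamp_pad (a point): Underside of the rubber pad (15 mm wide) at the tip of the steel clamp arm, 55 mm from the stud. Screwed down it sits over the middle of the slat near its -y end; fully unscrewed the arm points along the fixture's -y, beside the slat. Arm 18 mm wide, top of its bar about 66 mm above the bench.
- louvre_slat: Green painted louvre slat, 44 x 300 x 8 mm, 0.08 to 0.17 kg, evenly balanced. Origin at the middle of its underside; y along its length (towards the drill plate in the fixture), x across its width, z up. It starts seated in the fixture, underside 40 mm above the bench.
- slat_end (a point): Middle of the slat's end that is under the drill plate: y = +150 mm, mid-thickness, in the slat's frame.
- tape_measure: Bystander: tape measure, 59 x 84 x 69 mm, standing on the bench; origin under its middle.
- pencil: Bystander: carpenter's pencil, 191 mm long, 8 mm thick, lying on the bench; origin under its middle.
- nail_punch: Bystander: steel nail punch, 130 mm long, 11 mm thick, lying on the bench; origin under its middle.
- stubby_driver: Bystander: screwdriver with a black handle, 190 mm long, 28 mm thick, lying on the bench; origin under its middle.

How it is judged:
By the outcome, as a careful person would: the job done as asked, in the order asked, and still so for the second after the job is handed in, while the arm keeps its last pose, push and grip.
It also fails if it takes over 72 s, if anything falls off the work surface, if the arm or the gripper's body presses on something with over 40 N, if the wrist force passes 120 N, or if a joint passes its speed limit or range.

## Working session

There is one attempt and no reset: what is moved stays moved. The work goes in short steps, Python scripts to look and compute and a shell command to move; the robot and the scene stay as the last step left them, time stands still between calls to the robot, and variables do not carry over. Pictures are saved under pics/ and viewed, at most 10 in all, crops included, and the job is handed in when it is done.

```bash
mkdir -p pics; ls; python3 - <<'E'
from station import manip
import cv2,numpy as np
s=manip.read_state();print(s, manip.grip_depth)
for n in("scene","side","wrist"):
    c=manip.calibration(n);print(n,np.round(c["K"],1).tolist(),np.round(c["R"],3).tolist(),np.round(c["t"],1).tolist())
    cv2.imwrite(f"pics/{n}0.png",manip.get_image(n))
E
```

```text
pics
{'clock': 0.0, 'q': array([ 1.09489864e+00,  2.45806833e-01,  1.55903220e+00, -3.71604744e-05,
        1.33865711e+00, -1.74106101e-01]), 'qvel': array([-3.06116260e-05, -1.32264793e-03,  1.03448704e-03, -4.46660827e-04,
       -1.33466242e-03,  9.50472758e-04]), 'joint_torque': array([ 9.03443433e-04, -4.29521298e+01, -3.26118815e+01, -9.03143723e-05,
        5.41107860e-03,  6.33635821e-06]), 'position': array([192.92921949, 620.0798185 , 206.87519911]), 'orientation': array([-2.86771823e-04,  1.50319495e-01,  9.88637013e-01, -9.07696594e-04]), 'ft_force': array([ 0.73832049, -0.8299666 ,  0.23877453]), 'moment': array([0.01481348, 0.00648754, 0.01975187]), 'gripper_force': 0.0, 'opening': 0.9991721481113712} -18.700000000000003
scene [[443.9, 0.0, 316.6], [0.0, 443.9, 202.2], [0.0, 0.0, 1.0]] [[0.653, -0.757, -0.011], [-0.533, -0.449, -0.717], [0.538, 0.474, -0.697]] [-346.6, 428.8, 791.6]
side [[511.6, 0.0, 311.8], [0.0, 511.6, 194.4], [0.0, 0.0, 1.0]] [[-1.0, -0.028, -0.006], [-0.005, 0.37, -0.929], [0.028, -0.928, -0.37]] [630.1, 57.2, 1567.9]
wrist [[298.0, 0.0, 315.3], [0.0, 298.0, 195.1], [0.0, 0.0, 1.0]] [[0.298, 0.955, -0.001], [0.91, -0.284, 0.302], [0.288, -0.091, -0.953]] [-649.6, -37.9, 379.7]
```

View pics/scene0.png

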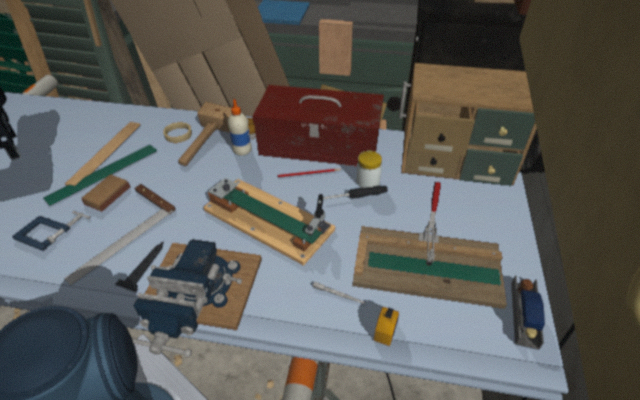

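View pics/side0.png

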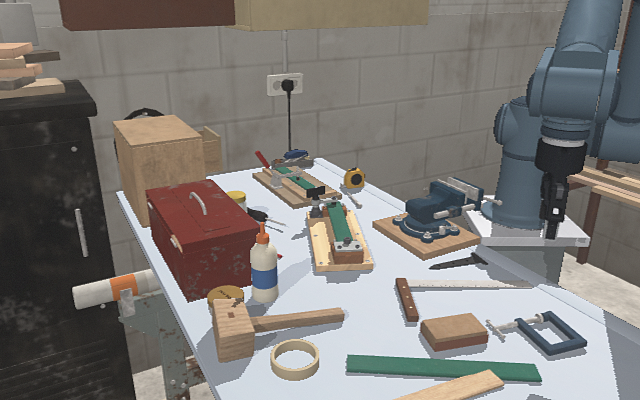

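The drilling fixture is at about (270,218) in the scene picture, with the drill plate at (225,188) and the black wing knob at (320,205). In the side view the plate is near and the knob is at (316,192). The other fixture, with the red toggle, is a decoy. I'll take a rough position from the green mask.

```bash
cat > h.py <<'E'
import numpy as np,cv2
from station import manip
def ray(n,uv,z,c=None):
    c=c or manip.calibration(n);K,R,t=map(np.array,(c["K"],c["R"],c["t"]))
    o=-R.T@t;d=(R.T@np.linalg.inv(K)@np.c_[np.array(uv,float).reshape(-1,2),np.ones(np.size(uv)//2)].T).T
    return o+d*((z-o[2])/d[:,2])[:,None]
def proj(n,X,c=None):
    c=c or manip.calibration(n);p=np.array(c["K"])@(np.array(c["R"])@np.array(X).T+np.array(c["t"]).reshape(3,-1));return (p[:2]/p[2]).T
def green(im):
    h=cv2.cvtColor(im,cv2.COLOR_BGR2HSV);return cv2.inRange(h,(60,90,30),(90,255,255))
E
python3 - <<'E'
from h import *
a=cv2.imread("pics/scene0.png");b=cv2.imread("pics/side0.png")
m=green(a);m[:, :205]=0;m[:,340:]=0;m[:170]=0;m[260:]=0
n,l,st,ce=cv2.connectedComponentsWithStats(m);i=1+np.argmax(st[1:,4]);print(st[i],ce[i])
pts=np.argwhere(l==i)[:,::-1].astype(np.float32)
w=ray("scene",pts,48)[:,:2].astype(np.float32);r=cv2.minAreaRect(w);print(r,cv2.boxPoints(r))
m=green(b);m[:,300:]=m[:,300:];m[:190]=0;m[250:]=0;m[:,:315]=0;m[:,375:]=0
n,l,st,ce=cv2.connectedComponentsWithStats(m);i=1+np.argmax(st[1:,4]);print(st[i],ce[i])
w=ray("side",np.argwhere(l==i)[:,::-1],48)[:,:2].astype(np.float32);r=cv2.minAreaRect(w);print(r,cv2.boxPoints(r))
print(ray("scene",[320,207],94),ray("side",[316,192],94))
A=cv2.resize(a[160:270,190:350],None,fx=5,fy=5,interpolation=2)
cv2.imwrite("pics/crop0.png",A)
E
```

```text
[ 225  190   96   53 1142] [270.98949212 214.81085814]
((543.750244140625, 165.53530883789062), (40.80119323730469, 281.6259765625), 6.055126190185547) [[508.60977  303.4107  ]
 [538.31714   23.355972]
 [578.89075   27.659912]
 [549.18335  307.71466 ]]
[328 202  25  39 387] [339.1627907  223.45219638]
((552.846435546875, 161.20787048339844), (40.141273498535156, 250.57156372070312), 6.3183441162109375) [[519.1097   283.5238  ]
 [546.6857    34.47428 ]
 [586.5832    38.891937]
 [559.00714  287.94147 ]]
[[609.52794555  55.43501188  94.        ]] [[615.61333617  71.19341901  94.        ]]
```

View pics/crop0.png

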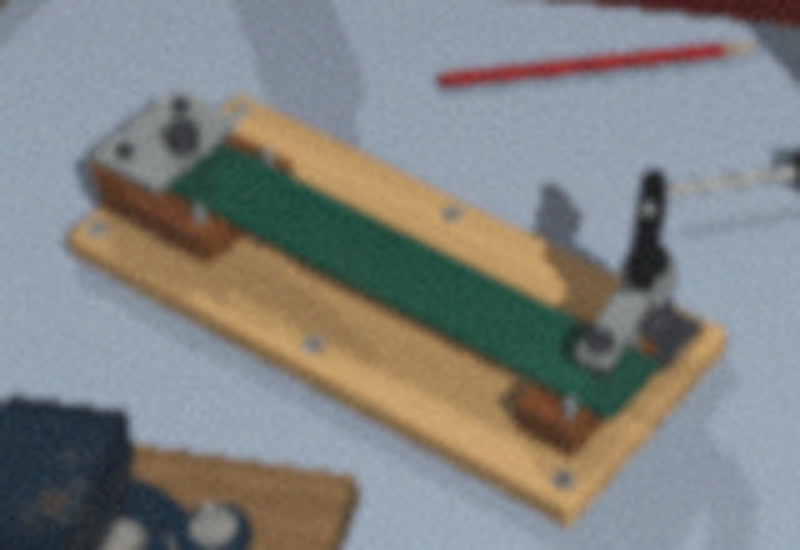

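Fixture yaw is about +6°, and the slat's visible length and width agree with the sizes given. The slat centre is near (543,175) and the stud near (610,63). I'll move the wrist camera over it.

```bash
for i in 1 2; do :; done; python3 -m creep '[[1,-0.92,-0.7,0,0],[1,-0.92,-0.7,0,0],[1,-0.92,-0.7,0,0],[1,-0.92,-0.7,0,0],[1,-0.92,-0.7,0,0]]'
python3 -m creep '[[1,-0.92,-0.7,0,0],[1,-0.92,-0.7,0,0],[1,-0.92,-0.7,0,0],[1,-0.92,-0.7,0,0],[1,-0.6,-0.4,0,0]]'
python3 -m creep '[[1,0,0,0,0],[1,0,0,0,0]]'
python3 - <<'E'
from h import *
s=manip.read_state();print(s["clock"],s["position"],s["orientation"],s["q"])
c=manip.calibration("wrist");im=manip.get_image("wrist");cv2.imwrite("pics/w1.png",im)
import pickle;pickle.dump({k:np.array(v) for k,v in c.items()},open("c1.pkl","wb"))
E
```

```text
clock: 0.78
position: [361.4, 383.5, 207.8]
orientation: [0.0, 0.15, 0.989, -0.0]
ft_force: [1.0, 0.6, -1.2]
opening: 1.003
gripper_force: 0.0
clock: 1.4
position: [518.5, 166.5, 207.8]
orientation: [-0.0, 0.151, 0.988, -0.0]
ft_force: [-0.1, -0.1, 0.2]
opening: 1.002
gripper_force: 0.0
clock: 1.65
position: [517.0, 169.1, 207.6]
orientation: [-0.0, 0.15, 0.989, 0.0]
ft_force: [0.1, -0.0, -0.1]
opening: 1.0
gripper_force: 0.0
1.65 [517.03519298 169.13534762 207.63211781] [-4.61705891e-04  1.50275573e-01  9.88644041e-01  1.18613272e-05] [ 1.07524188e-01 -2.42094474e-03  1.82939847e+00  2.67543993e-04
  1.31550183e+00 -1.16164577e+00]
```

View pics/w1.png

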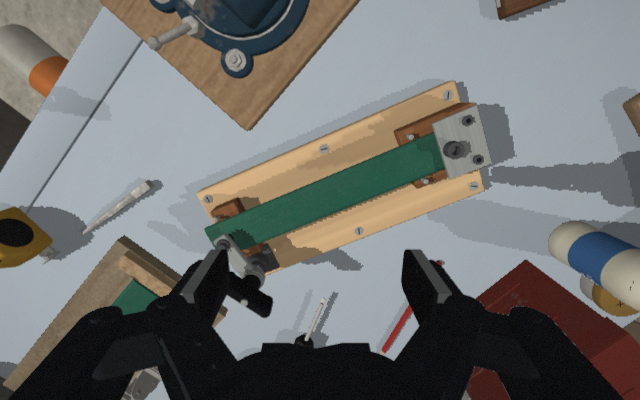

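The picture shows the fixture clearly: the slat runs from (210,233) to (440,152), with the plate at (460,150) and the knob at about (250,290), partly behind a finger. I'll measure the slat, then shift the camera to get a clear view of the knob.

```bash
cat > slat.py <<'E'
from h import *
def slat(im,c):
    m=green(im);n,l,st,ce=cv2.connectedComponentsWithStats(m)
    best=None
    for i in range(1,n):
        if st[i,4]<800: continue
        w=ray("wrist",np.argwhere(l==i)[:,::-1],48,c)[:,:2].astype(np.float32)
        r=cv2.minAreaRect(w)
        if abs(w.mean(0)-[543,170]).max()<60: print(st[i,4],r,cv2.boxPoints(r).round(1).tolist())
if __name__=="__main__":
    import pickle;slat(cv2.imread("pics/w1.png"),pickle.load(open("c1.pkl","rb")))
E
python3 slat.py
python3 -m creep '[[1,-0.8,-0.7,0,0],[1,-0.8,-0.7,0,0],[1,-0.5,-0.7,0,0],[1,0,0,0,0],[1,0,0,0,0]]'
python3 - <<'E'
from h import *
from slat import slat
c=manip.calibration("wrist");im=manip.get_image("wrist");cv2.imwrite("pics/w2.png",im)
c={k:np.array(v) for k,v in c.items()}
import pickle;pickle.dump(c,open("c2.pkl","wb"));slat(im,c)
p=proj("wrist",[[609.9,63.1,95]],c)[0];print(p)
E
```

```text
8220 ((546.9436645507812, 165.91705322265625), (43.35950469970703, 282.3580017089844), 6.1084184646606445) [[510.3999938964844, 304.0], [540.4000244140625, 23.200000762939453], [583.5, 27.799999237060547], [553.5, 308.6000061035156]]
clock: 2.33
position: [586.1, 38.6, 207.9]
orientation: [-0.0, 0.15, 0.989, 0.0]
ft_force: [-0.3, 1.3, 0.1]
opening: 1.001
gripper_force: 0.0
11090 ((547.9306640625, 166.4418487548828), (43.51866912841797, 285.2099914550781), 6.251359462738037) [[510.79998779296875, 305.79998779296875], [541.7999877929688, 22.299999237060547], [585.0999755859375, 27.100000381469727], [554.0, 310.6000061035156]]
[345.65903208 200.36695082]
```

View pics/w2.png

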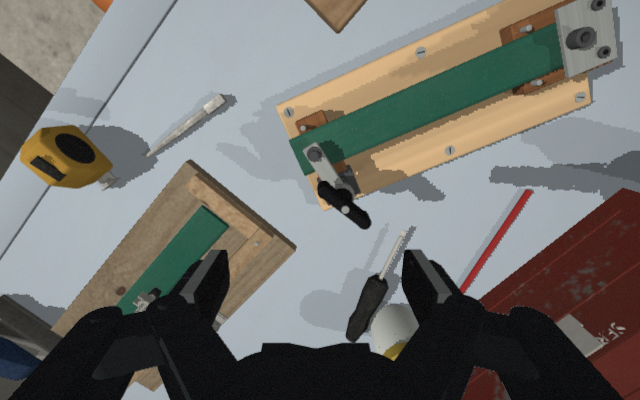

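Clear view now: the knob's wings run from (322,185) to (367,224), the clamp pad is at (316,153), and the slat is seated.

```bash
python3 - <<'E'
from h import *
import pickle;c=pickle.load(open("c2.pkl","rb"));im=cv2.imread("pics/w2.png")
m=(im.max(2)<48).astype(np.uint8);k=np.zeros_like(m);k[170:240,308:385]=1;m*=k
n,l,st,ce=cv2.connectedComponentsWithStats(m);i=1+np.argmax(st[1:,4]);print(st[i])
P=np.argwhere(l==i)[:,::-1]
for z in(95,108):
    w=ray("wrist",P,z,c)[:,:2].astype(np.float32);r=cv2.minAreaRect(w);print(z,r,cv2.boxPoints(r).round(1).tolist())
    v=np.linalg.svd(w-w.mean(0),full_matrices=False)[2][0];print("yaw wing",np.degrees(np.arctan2(v[1],v[0])),w.mean(0))
y=np.radians(6.2);ex=np.array([np.cos(y),np.sin(y)]);ey=np.array([-ex[1],ex[0]])
e=np.array([563.4,24.7]);o=e+150*ey;st_=o+55*ex-118*ey;print("origin",o,"stud",st_)
print(proj("wrist",[[*st_,95],[*st_,108]],c))
print("pad",(ray("wrist",[316,153],66,c)[0,:2]))
q=manip.read_state();print(q["q"][5],q["position"])
E
```

```text
[318 181  52  48 936]
95 ((611.9739990234375, 62.901573181152344), (67.87858581542969, 21.896095275878906), 34.62449264526367) [[577.7999877929688, 52.599998474121094], [590.2999877929688, 34.599998474121094], [646.0999755859375, 73.19999694824219], [633.7000122070312, 91.19999694824219]]
yaw wing 32.041748 [611.70447  60.23238]
108 ((607.2855224609375, 62.85536193847656), (64.71415710449219, 20.875328063964844), 34.62450408935547) [[574.7000122070312, 53.099998474121094], [586.5999755859375, 35.900001525878906], [639.7999877929688, 72.69999694824219], [628.0, 89.80000305175781]]
yaw wing 32.041748 [607.02844  60.31055]
origin [547.20009664 173.8226446 ] stud [614.62232364  62.45279541]
[[346.3009697  204.86035292]
 [347.67525786 209.41467823]]
pad [561.04430133  47.67966943]
-1.3977513654917681 [586.02775382  38.86309485 207.91113162]
```

Stud is at about (613,62) and wing yaw about 33°. The pad direction suggests a knob angle of about 0.4. Turning 130° clockwise first leaves about 200° of unscrewing range.

```bash
python3 -m creep '[[1,-0.38,0.6,0,0],[1,0,0,0,10],[1,0,0,0,10],[1,0,0,0,10],[1,0,0,0,10]]' >/dev/null
python3 -m creep '[[1,0,0,0,10],[1,0,0,0,10],[1,0,0,0,10],[1,0,0,0,10],[1,0,0,0,10]]' >/dev/null
python3 -m creep '[[1,0,0,0,10],[1,0,0,0,10],[1,0,0,0,10],[1,0,0,0,10],[1,0,0,0,0]]'
python3 - <<'E'
from h import *
from scipy.spatial.transform import Rotation as R
s=manip.read_state();o=s["orientation"];M=R.from_quat(o,scalar_first=True).as_matrix();print(M.round(3),np.degrees(np.arctan2(M[1,1],M[0,1])),s["position"],s["q"])
c=manip.calibration("wrist");im=manip.get_image("wrist");cv2.imwrite("pics/w3.png",im)
print(proj("wrist",[[613,62,95],[613,62,108]],c))
m=(im.max(2)<48).astype(np.uint8)
import pickle;pickle.dump({k:np.array(v) for k,v in c.items()},open("c3.pkl","wb"))
E
```

```text
clock: 4.25
position: [613.2, 61.8, 208.0]
orientation: [-0.0, 0.959, 0.284, 0.0]
ft_force: [-0.1, 0.0, -0.2]
opening: 1.002
gripper_force: 0.0
[[ 0.839  0.544 -0.   ]
 [ 0.544 -0.839  0.   ]
 [ 0.    -0.    -1.   ]] -57.058083266359866 [613.17687557  61.83042415 208.04506157] [-8.33119116e-02  1.67634645e-01  1.64756658e+00  1.55361152e-04
  1.32644959e+00  9.12501920e-01]
[[316.18146284 184.0986886 ]
 [316.2132819  187.81553292]]
```

View pics/w3.png

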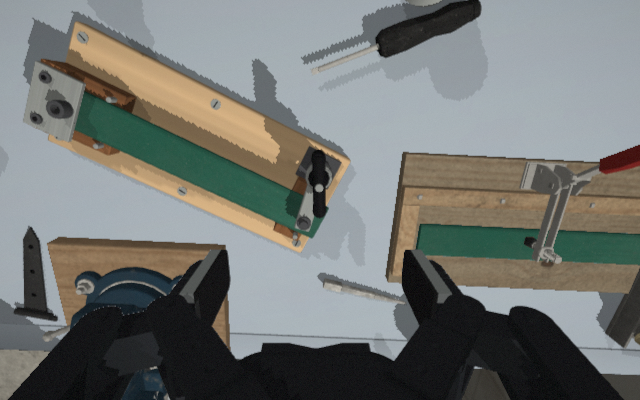

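The screw at the knob's centre is at (319,187), 3 px from the prediction at (316,188), and the wings are upright in the picture, so the yaw is right. I'll correct by +2 mm in tool y, descend and close gently.

```bash
python3 -m creep '[[1,0,0.04,0.8,0],[1,0,0,0.8,0],[1,0,0,0.7,0],[1,0,0,0.3,0],[1,0,0,0,0]]' 
python3 -m creep '[[0,0,0,0,0],[0,0,0,0,0],[0,0,0,0,0],[0,0,0,0,0],[0,0,0,0,0]]' 50
python3 -m creep '[[0,0,0,0,0],[0,0,0,0,0],[0,0,0,0,0]]'
```

```text
clock: 4.92
position: [614.2, 59.0, 77.4]
orientation: [-0.0, 0.959, 0.282, -0.001]
ft_force: [-0.3, -0.5, 0.4]
opening: 1.005
gripper_force: 0.0
clock: 5.55
position: [614.8, 58.9, 78.6]
orientation: [-0.0, 0.959, 0.282, 0.0]
ft_force: [-1.4, 0.8, 4.0]
opening: 0.116
gripper_force: 48.9
clock: 5.92
position: [614.9, 58.9, 78.5]
orientation: [-0.0, 0.96, 0.282, 0.0]
ft_force: [-2.4, 2.1, 6.3]
opening: 0.115
gripper_force: 49.1
```

```bash
R='x'; python3 -m creep '[[0,0,0,0,-8],[0,0,0,-0.002,-8],[0,0,0,-0.002,-8],[0,0,0,-0.002,-8],[0,0,0,-0.002,-8]]' 60
python3 -c "
from station import manip;s=manip.read_state();print(s['moment'],s['q'][5])"
```

```text
clock: 6.55
position: [615.1, 58.8, 79.0]
orientation: [0.0, 0.804, 0.594, 0.0]
ft_force: [-1.0, 1.1, 5.3]
opening: 0.108
gripper_force: 61.8
[ 0.27542018  0.35431179 -0.18958536] 0.2094989036333169
```

Turning cleanly: torque is about 0.19 N m and side forces are low.

```bash
python3 -m creep '[[0,0,0,-0.002,-8],[0,0,0,-0.002,-8],[0,0,0,-0.002,-8],[0,0,0,-0.002,-8],[0,0,0,-0.002,-8]]'
python3 -m creep '[[0,0,0,-0.002,-8],[0,0,0,-0.002,-8],[0,0,0,-0.002,-8],[0,0,0,-0.002,-8],[0,0,0,-0.002,-8]]'
python3 -m creep '[[0,0,0,-0.002,-8],[0,0,0,-0.002,-8],[0,0,0,-0.002,-8],[0,0,0,-0.002,-8],[0,0,0,-0.002,-8]]'
python3 -m creep '[[0,0,0,-0.002,-8],[0,0,0,-0.002,-8],[0,0,0,-0.002,-8],[0,0,0,-0.002,-8],[0,0,0,-0.002,-6]]'
python3 -c "
from station import manip;s=manip.read_state();print(s['moment'],s['q'][5])"
```

```text
clock: 7.18
position: [615.2, 58.8, 79.5]
orientation: [0.0, 0.552, 0.834, 0.0]
ft_force: [-1.3, 1.3, 5.4]
opening: 0.11
gripper_force: 61.7
clock: 7.8
position: [615.3, 58.9, 79.9]
orientation: [0.001, 0.234, 0.972, 0.0]
ft_force: [-1.0, 1.4, 4.4]
opening: 0.108
gripper_force: 61.7
clock: 8.43
position: [615.4, 59.0, 80.4]
orientation: [0.001, -0.113, 0.994, 0.0]
ft_force: [-0.3, 2.6, 5.1]
opening: 0.108
gripper_force: 61.6
clock: 9.05
position: [615.2, 59.2, 80.8]
orientation: [0.001, -0.429, 0.903, 0.0]
ft_force: [-1.0, 3.1, 3.9]
opening: 0.109
gripper_force: 61.6
[ 0.53127271  0.15155625 -0.20285725] -2.5470515109036893
```

198° done. Next: release, lift, turn back a half turn and regrip.

```bash
(python3 -m creep '[[1,0,0,0,0],[1,0,0,0,0],[1,0,0,0,0],[1,0,0,-0.4,0],[1,0,0,-0.4,0]]'
python3 -m creep '[[1,0,0,0,10],[1,0,0,0,10],[1,0,0,0,10],[1,0,0,0,10],[1,0,0,0,10]]'
python3 -m creep '[[1,0,0,0,10],[1,0,0,0,10],[1,0,0,0,10],[1,0,0,0,10],[1,0,0,0,10]]'
python3 -m creep '[[1,0,0,0,10],[1,0,0,0,10],[1,0,0,0,10],[1,0,0,0,10],[1,0,0,0,10]]'
python3 -m creep '[[1,0,0,0,10],[1,0,0,0,10],[1,0,0,0,10],[1,0,0,0,0],[1,0,0,0,0]]') | tail -6
python3 - <<'E'
from h import *
c=manip.calibration("wrist");im=manip.get_image("wrist");cv2.imwrite("pics/w4.png",im)
print(manip.read_state()["q"][5])
print(proj("wrist",[[615.2,59.0,96],[615.2,59,110]],c))
E
```

```text
clock: 12.18
position: [615.2, 58.6, 121.5]
orientation: [0.0, 0.903, 0.429, 0.001]
ft_force: [0.3, -0.3, 0.0]
opening: 1.003
gripper_force: 0.0
0.5956597636719704
[[316.44066509 217.77736887]
 [316.5449308  225.86077803]]
```

View pics/w4.png

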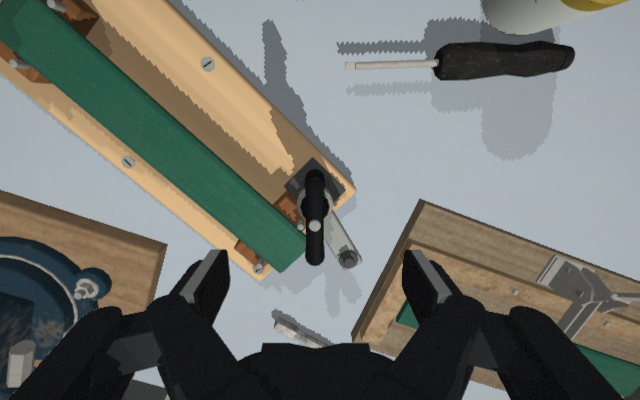

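The knob stands at (315,225), exactly as predicted. Its wings line up with the tool and the arm is mostly swung out. I'll regrip and turn until it stops.

```bash
python3 -m creep '[[1,0,0,0.4,0],[1,0,0,0.4,0],[0,0,0,0,0],[0,0,0,0,0],[0,0,0,0,0]]' 60 
python3 -m creep '[[0,0,0,0,0],[0,0,0,0,0],[0,0,0,0,0],[0,0,0,0,-5],[0,0,0,0,-5]]'
python3 -m creep '[[0,0,0,0,-8],[0,0,0,-0.002,-8],[0,0,0,-0.002,-8],[0,0,0,-0.002,-8],[0,0,0,-0.002,-3]]'
python3 -c "
from station import manip;s=manip.read_state();print(s['moment'],s['q'][5])"
```

```text
clock: 12.85
position: [615.4, 58.6, 81.1]
orientation: [0.0, 0.904, 0.428, 0.001]
ft_force: [-0.8, 0.1, -0.3]
opening: 0.375
gripper_force: 0.0
clock: 13.48
position: [615.1, 58.8, 81.3]
orientation: [0.0, 0.862, 0.506, 0.0]
ft_force: [-2.2, 1.3, 6.7]
opening: 0.11
gripper_force: 59.1
clock: 14.1
position: [615.3, 58.8, 81.7]
orientation: [0.0, 0.67, 0.742, 0.001]
ft_force: [-1.9, 1.6, 5.8]
opening: 0.107
gripper_force: 59.0
[ 0.20882918  0.27818097 -0.18979643] -0.18956173201481258
```

```bash
for k in 1 2; do :; done
python3 -m creep '[[0,0,0,0,-2],[0,0,0,0,-2],[0,0,0,0,-2]]' | sed -n 3,5p;python3 -c "
from station import manip;s=manip.read_state();print(s['moment'],s['q'][5])"
python3 -m creep '[[0,0,0,0,-2],[0,0,0,0,-2],[0,0,0,0,-2]]' | sed -n 3,5p;python3 -c "
from station import manip;s=manip.read_state();print(s['moment'],s['q'][5])"
```

```text
orientation: [0.0, 0.632, 0.775, 0.001]
ft_force: [-2.2, 1.7, 5.6]
opening: 0.109
[ 0.21752193  0.37531013 -0.97523361] -0.29136932502422624
orientation: [0.0, 0.592, 0.806, 0.001]
ft_force: [-1.7, 0.9, 5.4]
opening: 0.113
[ 0.23303845  0.40258959 -1.58747122] -0.39433458831632107
```

The torque rose to 1.6 N m, so the knob is on its stop. Release, lift and check the arm.

```bash
python3 -m creep '[[1,0,0,0,0],[1,0,0,0,0],[1,0,0,0,0],[1,0,0,-0.8,0],[1,0,0,-0.8,0]]'
python3 -m creep '[[1,0,0,-0.8,0],[1,-0.8,0,0,0],[1,-0.8,0,0,0],[1,0,0,0,0],[1,0,0,0,0]]'
python3 - <<'E'
from h import *
from slat import slat
c={k:np.array(v) for k,v in manip.calibration("wrist").items()};im=manip.get_image("wrist");cv2.imwrite("pics/w5.png",im)
s=manip.read_state();print(s["q"],s["position"]);slat(im,c)
import pickle;pickle.dump(c,open("c5.pkl","wb"))
p=proj("wrist",[[615.2,59.0,70]],c);print(p)
E
```

```text
clock: 15.48
position: [614.2, 58.6, 161.0]
orientation: [-0.001, 0.59, 0.808, -0.0]
ft_force: [0.8, 0.1, 0.1]
opening: 1.001
gripper_force: 0.0
clock: 16.1
position: [638.8, -17.3, 200.4]
orientation: [-0.0, 0.59, 0.807, -0.0]
ft_force: [0.5, -0.4, -1.1]
opening: 0.999
gripper_force: 0.0
[-2.03606634e-01  2.26588318e-01  1.59374335e+00  2.39147053e-04
  1.32194431e+00 -5.13342373e-01] [638.7438075  -16.83928778 200.45248035]
[[316.62114591  99.01941359]]
```

View pics/w5.png

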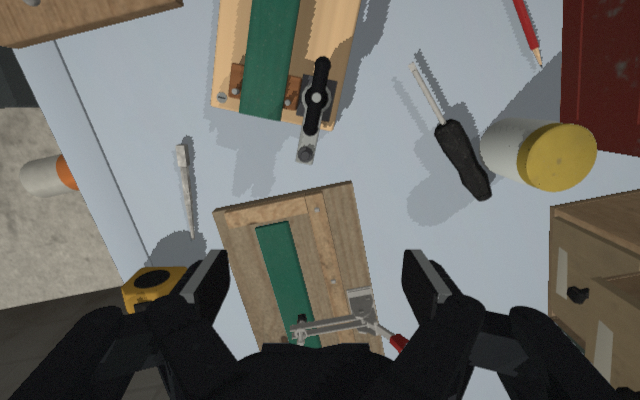

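The arm now lies beside the slat, along -y, with its tip at (306,154). I'll check the angle and the slat's -y end, and compute the move to the slat's middle.

```bash
python3 - <<'E'
from h import *
import pickle
from scipy.spatial.transform import Rotation as R
c=pickle.load(open("c5.pkl","rb"));im=cv2.imread("pics/w5.png")
t=ray("wrist",[306,154],68,c)[0,:2];d=t-[615.2,59];print("arm",t,np.hypot(*d),np.degrees(np.arctan2(d[1],d[0])),"expect",-90+6.2)
# slat end
m=green(im);n,l,st,ce=cv2.connectedComponentsWithStats(m)
for i in range(1,n):
    if st[i,4]>1500 and ce[i][1]<120:
        w=ray("wrist",np.argwhere(l==i)[:,::-1],48,c)[:,:2].astype(np.float32);r=cv2.minAreaRect(w);print(r,cv2.boxPoints(r).tolist())
s=manip.read_state();M=R.from_quat(s["orientation"],scalar_first=True).as_matrix()
print("tool y yaw",np.degrees(np.arctan2(M[1,1],M[0,1])))
for o in ([547.2,173.8],[547.9,171]): print("tool delta",M.T@(np.array([*o,26])-s["position"])/50)
E
```

```text
arm [621.0793405    5.62741043] 53.69543707158045 -83.71383905935181 expect -83.8
((557.7757568359375, 80.12773132324219), (42.949562072753906, 110.8178482055664), 6.243659496307373) [[530.4022216796875, 132.87246704101562], [542.4544677734375, 22.71194076538086], [585.1492919921875, 27.38299560546875], [573.0970458984375, 137.54351806640625]]
tool y yaw 17.743178755323374
tool delta [ 4.18750473 -0.5801554   3.4915804 ]
tool delta [ 4.12990203 -0.5838874   3.49155124]
```

The arm sits at -83.7° against -83.8° expected, so it is on the stop. The slat hasn't moved. Going over its middle.

```bash
python3 -m creep '[[1,0,0,0,6],[1,0,0,0,5.5],[1,0.8,-0.3,0,0],[1,0.8,-0.3,0,0],[1,0.8,-0.3,0,0]]' >/dev/null
python3 -m creep '[[1,0.8,-0.3,0,0],[1,0.75,-0.21,0,0],[1,0,0,0,0],[1,0,0,0,0]]'
python3 - <<'E'
from h import *
from slat import slat
c={k:np.array(v) for k,v in manip.calibration("wrist").items()};im=manip.get_image("wrist")
slat(im,c);M=manip.read_state()["orientation"]
from scipy.spatial.transform import Rotation as R
M=R.from_quat(M,scalar_first=True).as_matrix();print(np.degrees(np.arctan2(M[1,1],M[0,1])))
E
```

```text
clock: 17.27
position: [547.5, 171.4, 200.8]
orientation: [0.0, 0.667, 0.745, -0.0]
ft_force: [0.3, -0.4, -0.9]
opening: 1.002
gripper_force: 0.0
9787 ((548.0659790039062, 166.03163146972656), (42.80810546875, 280.375), 6.133477687835693) [[511.79998779296875, 303.1000061035156], [541.7999877929688, 24.399999618530273], [584.2999877929688, 28.899999618530273], [554.4000244140625, 307.70001220703125]]
6.212310757607894
```

```bash
python3 -m creep '[[1,0,0,0.9,0],[1,0,0,0.9,0],[1,0,0,0.9,0],[1,0,0,0.6,0],[1,0,0,0.2,0]]'
python3 -m creep '[[0.2,0,0,0,0],[0.2,0,0,0,0],[0.2,0,0,0,0],[0.2,0,0,0,0],[0.2,0,0,0,0]]' 50
python3 -m creep '[[0.2,0,0,0,0],[0.2,0,0,0,0]]'
```

```text
clock: 17.95
position: [546.5, 170.1, 23.6]
orientation: [-0.001, 0.668, 0.744, -0.001]
ft_force: [0.5, -0.4, -0.2]
opening: 1.006
gripper_force: 0.0
clock: 18.58
position: [547.8, 171.2, 26.2]
orientation: [0.0, 0.668, 0.744, 0.0]
ft_force: [0.4, -0.7, 1.0]
opening: 0.202
gripper_force: 0.0
clock: 18.82
position: [547.6, 171.2, 25.8]
orientation: [-0.0, 0.668, 0.744, -0.0]
ft_force: [0.1, 0.8, 0.8]
opening: 0.198
gripper_force: 0.0
```

No contact at a 0.2 opening, which isn't expected for a 44 mm slat. Looking.

```bash
python3 - <<'E'
from h import *
a=manip.get_image("wrist");b=manip.get_image("side");d=manip.get_image("scene")
b=cv2.resize(b[150:290,280:420],(400,400));d=cv2.resize(d[130:270,190:330],(400,400))
cv2.imwrite("pics/x6.png",np.vstack([cv2.resize(a[:, :],(480,300)),cv2.resize(np.hstack([b,d]),(480,240))]))
E
```

```text
(no output)
```

View pics/x6.png

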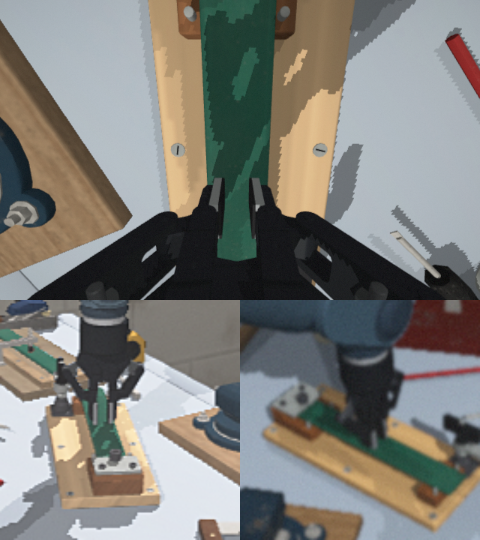

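```bash
python3 - <<'E'
from h import *
s=manip.read_state();p=s["position"];print(p,s["opening"],s["gripper_force"],s["ft_force"])
from scipy.spatial.transform import Rotation as R
M=R.from_quat(s["orientation"],scalar_first=True).as_matrix()
out=[]
for n,h in(("side",28),("wrist",130)):
    im=manip.get_image(n);k=8 if n=="side" else 2
    u,v=proj(n,[p+[0,0,22]])[0].astype(int);u=min(max(u,h),640-h);v=min(max(v,h),400-h)
    cr=cv2.resize(im[v-h:v+h,u-h:u+h],(400,400),interpolation=2);f=400/(2*h)
    for z,col in((0,(0,0,255)),(18.7,(255,0,255)),(40,(0,255,255))):
        for g in(-22,-8.5,8.5,22):
            q=(proj(n,[p+M[:,1]*g+[0,0,z]])[0]-[u-h,v-h]+.5)*f;cv2.circle(cr,tuple(int(x) for x in q),3,col,-1)
    out.append(cr)
cv2.imwrite("pics/x7.png",np.hstack(out))
E
```

```text
[547.60430876 171.14311988  25.75984629] 0.1987728879534024 0.0 [-0.47566689 -0.35968362 -0.55661738]
```

View pics/x7.png

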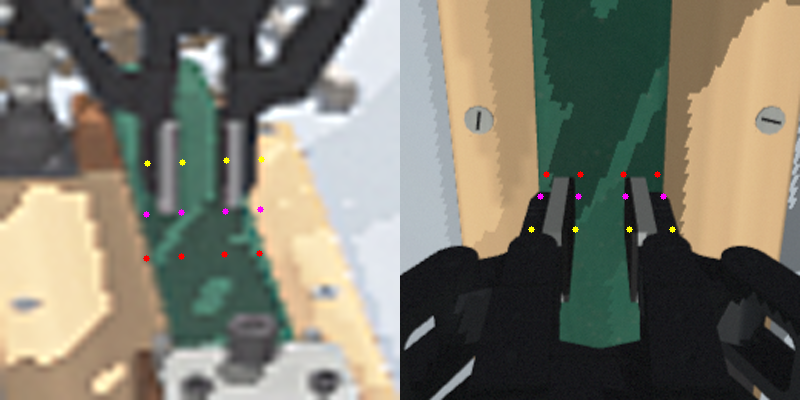

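The overlay (side view and wrist view) shows the closed finger ends at about slat-top height, roughly 20 mm behind the nominal TCP, so they closed just above the slat. Picture views are used up, so I'll go by force. A gentle downward probe gives the true tip height.

```bash
for i in 1; do
python3 -m creep '[[0.2,0,0,0.04,0],[0.2,0,0,0,0]]' | sed -n '2p;4,5p'
python3 -m creep '[[0.2,0,0,0.04,0],[0.2,0,0,0,0]]' | sed -n '2p;4,5p'; done
```

```text
position: [547.9, 171.2, 25.0]
ft_force: [-4.3, -1.7, 8.7]
opening: 0.196
position: [548.0, 171.2, 24.9]
ft_force: [-10.9, -2.2, 22.1]
opening: 0.202
```

Contact was at TCP 25.5 with the slat top at 48, so the tips really are about 22 mm behind the TCP at this opening. I'll back off, open, and go lower, watching the force.

```bash
python3 -m creep '[[0.2,0,0,-0.4,0],[1,0,0,-0.4,0],[1,0,0,0,0],[1,0,0,0,0],[1,0,0,0,0]]' | sed -n '2p;4,5p'
python3 -m creep '[[1,0,0,0.4,0],[1,0,0,0.4,0],[1,0,0,0,0]]' | sed -n '2p;4,5p'
python3 -m creep '[[1,0,0,0.15,0],[1,0,0,0.1,0],[1,0,0,0,0]]' | sed -n '2p;4,5p'
```

```text
position: [546.9, 171.1, 60.9]
ft_force: [0.2, -0.7, -0.3]
opening: 0.998
position: [545.0, 170.8, 18.4]
ft_force: [-0.0, -0.4, -0.0]
opening: 0.998
position: [547.5, 171.2, 9.1]
ft_force: [0.3, 0.5, -0.6]
opening: 0.994
```

TCP 9 with no contact, below the 18 mm base top, which confirms the offset. A little lower, then close.

```bash
python3 -m creep '[[1,0,0,0.1,0],[1,0,0,0,0]]' | sed -n '2p;4,5p'
python3 -m creep '[[0.4,0,0,0,0],[0.4,0,0,0,0],[0.4,0,0,0,0],[0.4,0,0,0,0]]' 30 | sed -n '2p;4,6p'
python3 -m creep '[[0.2,0,0,0,0],[0.2,0,0,0,0]]' 50| sed -n '2p;4,6p'
```

```text
position: [547.4, 171.1, 4.0]
ft_force: [-0.0, 0.2, 0.3]
opening: 0.997
position: [548.0, 171.2, 4.6]
ft_force: [0.0, 0.6, 1.8]
opening: 0.51
gripper_force: 31.4
position: [548.1, 171.2, 4.8]
ft_force: [0.0, 0.1, 3.3]
opening: 0.5
gripper_force: 51.1
```

Gripped at 0.50, about 43 mm, as it should be. Slide along -y.

```bash
python3 -m creep '[[0.2,-0.1,0,0,0],[0.2,-0.1,0,0,0],[0.2,-0.1,0,0,0],[0.2,-0.1,0,0,0],[0.2,-0.1,0,0,0]]' 60
python3 -m creep '[[0.2,-0.1,0,0,0],[0.2,-0.02,0,0,0],[0.2,0,0,0,0]]'
python3 - <<'E'
from h import *
im=manip.get_image("wrist");c={k:np.array(v) for k,v in manip.calibration("wrist").items()}
m=green(im);n,l,st,ce=cv2.connectedComponentsWithStats(m)
for i in range(1,n):
    if st[i,4]>600: 
        w=ray("wrist",np.argwhere(l==i)[:,::-1],48,c)[:,:2].astype(np.float32);print(st[i],cv2.boxPoints(cv2.minAreaRect(w)).round(1).tolist())
E
```

```text
clock: 22.58
position: [550.7, 146.6, 4.8]
orientation: [-0.0, 0.668, 0.744, 0.001]
ft_force: [-0.5, 4.4, 5.6]
opening: 0.501
gripper_force: 60.7
clock: 22.95
position: [551.3, 140.5, 4.8]
orientation: [0.0, 0.668, 0.744, 0.001]
ft_force: [0.0, 2.9, 6.1]
opening: 0.503
gripper_force: 60.7
[  256     0   119   349 34667] [[517.4000244140625, 249.8000030517578], [533.9000244140625, 94.80000305175781], [576.4000244140625, 99.30000305175781], [559.7999877929688, 254.39999389648438]]
```

Slid 31 mm with low force, so the end is about 16 mm clear of the plate. Lift slowly, then higher.

```bash
python3 -m creep '[[0.2,0,0,-0.1,0],[0.2,0,0,-0.1,0],[0.2,0,0,-0.15,0],[0.2,0,0,-0.2,0],[0.2,0,0,-0.2,0]]' 70
python3 -m creep '[[0.2,0,0,-0.4,0],[0.2,0,0,-0.4,0],[0.2,0,0,-0.4,0],[0.2,0,0,-0.4,0],[0.2,0,0,-0.4,0]]'
python3 -m creep '[[0.2,0,0,-0.4,0],[0.2,0,0,-0.4,0],[0.2,0,0,-0.4,0],[0.2,0,0,-0.3,0],[0.2,0,0,0,0]]'
python3 - <<'E'
from h import *
s=manip.read_state();p=s["position"];print(s["moment"])
im=manip.get_image("wrist");c={k:np.array(v) for k,v in manip.calibration("wrist").items()}
m=green(im);n,l,st,ce=cv2.connectedComponentsWithStats(m)
for i in range(1,n):
    if st[i,4]>600:
        P=np.argwhere(l==i)[:,::-1];w=ray("wrist",P,p[2]+43,c)[:,:2].astype(np.float32);print(st[i],cv2.boxPoints(cv2.minAreaRect(w)).round(1).tolist())
        print([np.ptp(P[P[:,1]==v,0]) for v in (20,100,180,230) if (P[:,1]==v).any()])
for n_ in("scene","side"):
    m=green(manip.get_image(n_));n,l,st,ce=cv2.connectedComponentsWithStats(m)
    ctr=proj(n_,[p+[0,0,40]])[0];print(n_,ctr)
    ends=proj(n_,[p+[-.108*sg*150,.994*sg*150,40] for sg in(-1,1)]);print("level ends expected",ends.round())
    for i in range(1,n):
        if st[i,4]>150: 
            P=np.argwhere(l==i)[:,::-1];print(st[i],cv2.boxPoints(cv2.minAreaRect(P.astype(np.float32))).round().tolist())
E
```

```text
clock: 23.62
position: [551.1, 140.3, 42.6]
orientation: [0.0, 0.668, 0.744, 0.0]
ft_force: [-0.0, -0.1, -1.4]
opening: 0.5
gripper_force: 71.0
clock: 24.25
position: [551.0, 140.3, 143.3]
orientation: [0.0, 0.668, 0.744, 0.0]
ft_force: [-0.2, -0.4, -0.7]
opening: 0.493
gripper_force: 71.0
clock: 24.88
position: [551.8, 140.4, 218.5]
orientation: [0.001, 0.668, 0.744, 0.001]
ft_force: [-0.1, 0.1, -2.0]
opening: 0.496
gripper_force: 71.1
[ 0.01361018  0.00655509 -0.04266774]
[  256     0   119   349 34628] [[517.2999877929688, 249.39999389648438], [533.7999877929688, 95.80000305175781], [576.0, 100.30000305175781], [559.5, 253.89999389648438]]
[np.int64(116), np.int64(107), np.int64(98), np.int64(94)]
scene [273.11238749 150.46179014]
level ends expected [[330. 175.]
 [223. 129.]]
[216 125  35  24 378] [[215.0, 134.0], [220.0, 122.0], [254.0, 137.0], [249.0, 149.0]]
[268 144  65  38 909] [[263.0, 155.0], [270.0, 142.0], [332.0, 170.0], [326.0, 184.0]]
[ 45 146 110  59 969] [[44.0, 197.0], [151.0, 143.0], [155.0, 152.0], [48.0, 205.0]]
[ 369  253  131   31 1748] [[368.0, 265.0], [370.0, 251.0], [501.0, 270.0], [499.0, 284.0]]
side [339.34353077 143.98184135]
level ends expected [[333. 130.]
 [348. 161.]]
[331 130  25  35 411] [[325.0, 135.0], [339.0, 128.0], [356.0, 163.0], [341.0, 169.0]]
[288 176  25  17 154] [[288.0, 177.0], [292.0, 171.0], [314.0, 186.0], [310.0, 192.0]]
[ 362  358  180   24 1609] [[362.0, 372.0], [363.0, 355.0], [542.0, 364.0], [541.0, 381.0]]
```

The slat is held level: both ends project within a few pixels of where expected, and its view in the wrist camera hasn't changed since before the lift. It's about 25 cm up. Hold for over 2 s, then hand in.

```bash
Z='[[0.2,0,0,0,0],[0.2,0,0,0,0],[0.2,0,0,0,0],[0.2,0,0,0,0],[0.2,0,0,0,0]]'
python3 -m creep '[[0.2,0,0,0,0],[0.2,0,0,0,0],[0.2,0,0,0,0],[0.2,0,0,0,0],[0.2,0,0,0,0]]' >/dev/null
python3 -m creep '[[0.2,0,0,0,0],[0.2,0,0,0,0],[0.2,0,0,0,0],[0.2,0,0,0,0],[0.2,0,0,0,0]]' >/dev/null
python3 -m creep '[[0.2,0,0,0,0],[0.2,0,0,0,0],[0.2,0,0,0,0],[0.2,0,0,0,0],[0.2,0,0,0,0]]' >/dev/null
python3 -m creep '[[0.2,0,0,0,0],[0.2,0,0,0,0],[0.2,0,0,0,0],[0.2,0,0,0,0],[0.2,0,0,0,0]]' >/dev/null
python3 -m creep '[[0.2,0,0,0,0],[0.2,0,0,0,0],[0.2,0,0,0,0],[0.2,0,0,0,0],[0.2,0,0,0,0]]'
python3 -c "
from station import manip
print(manip.hand_in())"
```

```text
clock: 28.15
position: [551.0, 140.3, 216.8]
orientation: [-0.0, 0.668, 0.744, -0.0]
ft_force: [-0.5, 1.1, -1.6]
opening: 0.494
gripper_force: 71.1
the job is handed in; nothing more can be done
None
```

The job is handed in at 28 s: the clamp is unscrewed back to its stop, and the slat was slid out, lifted and held level about 25 cm above the bench, straight above the fixture, for over 3 s; no verdict came back.

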